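Sweep the cut carrot into the board's catch tray

TASK

Push the chopping board's catch tray fully home, so that it sits under the cut-out, and sweep the three carrot pieces across the board with your fingers and through the cut-out, so that all three lie in the tray. Do not pick up, pinch or press hard on the pieces, and leave the salt bowl, the knife and everything else where it stands.

Things in the scene. Friction and masses are not known exactly. Their poses are not given: they have to be found in the camera images.
- board: Wooden chopping board on runners and rubber feet; it stays put. 310 mm along its own x, 440 mm along its own y; its flat top is 75 mm above the worktop and 20 mm thick. Origin on the worktop under its centre, z up. At its +y end a rectangular cut-out goes through the top, over the catch tray: it spans own x -120 to 120 mm and own y 92 to 178 mm. The edges are level with the top, with no rim
- cutout (a point): Centre of the cut-out, level with the board's top; it lies at own (0, 135, 75) mm of the board. The opening is 240 mm along the board's x and 85 mm along its y; axes as the board's
- tray (a joint): How far the catch tray is pulled out of the board's +y end, in m: 0 is fully home (a firm stop, front panel flush with the board's end), it slides along the board's y and stays where it is left. It starts partly out. About 2 N moves it
- tray_front (a point): Middle of the outer face of the tray's wooden front panel, the face that is pushed; it moves with the tray. The panel faces the board's +y, is 262 mm long along the board's x, 12 mm thick, and spans 8 to 52 mm above the worktop (this point is 30 mm above it). With the tray home this point lies at own (0, 220, 30) mm of the board
- tray_floor (a point): Centre of the catch tray's inner floor, 11 mm above the worktop; moves with the tray, axes as the board's. The open steel tray is 250 mm (x) by 136 mm (y) inside, with 3 mm walls that end 50 mm above the worktop
- carrot_large: Largest piece of a carrot cut across: an orange upright disc 36 mm in diameter and 20 mm high, about 20 g, lying flat on the board. Origin at its centre, 10 mm above the board's top
- carrot_medium: Middle piece of a carrot cut across: an orange upright disc 32 mm in diameter and 20 mm high, about 16 g, lying flat on the board. Origin at its centre, 10 mm above the board's top
- carrot_small: Smallest piece of a carrot cut across: an orange upright disc 28 mm in diameter and 20 mm high, about 12 g, lying flat on the board. Origin at its centre, 10 mm above the board's top
- salt_bowl: Small white pinch bowl standing on the board among the carrot pieces, 50 mm across the rim, 30 mm high. Origin at the centre of its underside. To be left alone
- knife: Paring knife with a black handle lying along the board's x near the board's -y end, 200 mm long, 20 mm wide, 16 mm high. Origin on the underside at its middle, where blade and handle meet; own x along the blade. To be left alone
- mug: White mug on the worktop to the right of the board, 84 mm across, 85 mm high, handle at own +y. Origin at the centre of its underside. To be left alone
- tumbler: Clear glass tumbler on the worktop to the right of the board, 72 mm across, 95 mm high. Origin at the centre of its underside. To be left alone
- spice_jar: Small spice jar with a metal cap on the worktop, off the right-hand far corner of the board, 40 mm across, 85 mm high. Origin at the centre of its underside. To be left alone
Things that resemble listed ones, but are neither listed nor needed, are in the scene too. What is shaped like the carrot_small but blue or yellow is not meant.

How it is judged:
At the end, for the whole second after the job is handed in: The tray is home (within 6 mm of its stop) and all three carrot pieces lie at rest inside the tray, below the board (value of joint tray below 0.006 m and x of carrot_large in the frame of tray_floor between -0.127 and 0.127 m and y of carrot_large in the frame of tray_floor between -0.07 and 0.07 m and z of carrot_large in the frame of tray_floor between 0 and 0.042 m and linear speed of each of carrot_large, carrot_medium, carrot_small below 0.02 m/s and x of carrot_medium in the frame of tray_floor between -0.127 and 0.127 m and y of carrot_medium in the frame of tray_floor between -0.07 and 0.07 m and z of carrot_medium in the frame of tray_floor between 0 and 0.042 m and x of carrot_small in the frame of tray_floor between -0.127 and 0.127 m and y of carrot_small in the frame of tray_floor between -0.07 and 0.07 m and z of carrot_small in the frame of tray_floor between 0 and 0.042 m); the robot touches nothing.
It fails at once if a carrot piece is lifted off the board (its centre more than 26 mm above the board's top) (z of any of carrot_large, carrot_medium, carrot_small in the frame of board above 0.101 m).
It fails at once if a carrot piece is pinched or pressed hard (more than 10 N from the fingers) (contact force between the fingers and carrot_large above 10 N or contact force between the fingers and carrot_medium above 10 N or contact force between the fingers and carrot_small above 10 N).
It fails at once if the salt bowl, the knife or another thing left standing is moved more than 20 mm (distance of any of salt_bowl, knife, mug, tumbler, spice_jar from where it was at the start of the episode above 0.02 m).
It fails at once if the salt bowl is tipped (angle between salt_bowl's own z axis and vertical above 0.3 rad).
It also fails if it takes over 61 s, if anything falls off the work surface, if the arm or the gripper's body presses on something with over 40 N, if the wrist force passes 120 N, or if a joint passes its speed limit or range.

ROBOT

A 6-joint arm with a two-finger parallel gripper is mounted at the origin on the work surface. World frame = base frame: x ahead of the robot, y to its left, z up, the work surface at z = 0. Lengths are in m, angles in rad, forces in N, time in s.
With the tool pointing down it reaches from about 0.3 to 0.875 m from the base axis. Payload 6.4 kg.
Tool frame: the origin (TCP) lies between the finger pads; the fingertips stand 25 mm ahead of it and the grasp point (between the pads) lies 6 mm ahead of it; z points along the fingers, y is the line along which they close (so a half turn about z gives the same grasp; the last joint's range is limited). The gripper opens to 85 mm and grips with 20 to 120 N. Pads are 22 mm wide; open, the fingers measure 114 mm over their backs; the gripper's body (76 mm by 85 mm) begins 54 mm behind the grasp point. The pads swing forward as they close: fully open they stand 13 mm farther back than shut.
Start: joints at [-1.359, 0.181, 1.607, -0, 1.354, -0.206], TCP at [0.233, -0.526, 0.256] pointing down, gripper open.
Joint ranges: [-2.99, 2.99], [-0.89, 2.07], [0.3, 2.58], [-1.14, 4.28], [0, 2.63], [-3.12, 3.12]. Speed limits (rad/s): [2.57, 2.57, 3.01, 3.14, 3.14, 3.14].

INTERFACE

Orientations are given as a unit quaternion [w, x, y, z].
In Python, from bench import ctrl gives the robot as it stands.
- The arm moves only by the tool servo_tool, never from a script. Its argument "series" is text: rows parted by semicolons, each of 7 numbers parted by spaces: the gripper command: -1 is fully open, 1 is shut, values between are in proportion, then the shift along the tool's x, y, z in m, then the turn, a rotation vector about the tool's x, y, z in degrees. A call has 1 to 12 rows; each row is the pose to reach, as a shift and turn from the pose commanded when the call began, along the tool's axes at that moment; what a row does not reach only later rows make up. A row lasts 1/12 s, in which the tool goes at most 41.7 mm and 7.16 degrees, less where a joint would pass 70% of its speed; a pose out of reach is approached as far as the arm can. A call with a gripper value outside its range is refused whole. The fingers move at their own pace and stop on an object; the grip force is fixed at half the most. Time passes only in rows, so rows that repeat a pose let the fingers close. It gives the time, the measured TCP pose, the force, the opening and the grip force at its end, in the units of the state.
- ctrl.get_obs(): the state, without advancing time (a new reading comes with each control period).
- ctrl.camera(name): name is "scene" or "top" or "wrist"; returns a dict with "img" (400x640x3 uint8, red, green, blue), "z_map" (400x640 float32, m along the optical axis (not along the pixel's ray), 0 where there is no reading), "fovy" (degrees; the focal length in pixels is half the picture's height over the tangent of half this angle, whatever the lens; pixels are square), "cx", "cy" (the principal point, pixels), "k1" (the pictures are not rectified: a ray, as slopes to the right and down, at radius r is drawn at 1 + k1 r^2 times it, then the intrinsics apply), "extrinsics" (4x4, takes a point from camera to world coordinates); the wrist camera has in their place "T_tool_cam" (4x4, takes a point from camera to tool coordinates, whose origin is the TCP and whose axes are the flange's). Camera axes: x right, y down, z forward; pixel columns grow to the right and rows downward; lengths in m; the calibration is good to about 2 mm. A picture is of the moment at which its call begins: read the wrist's pose just before it.
- ctrl.hand_in(): hands the job in; it is judged then, once.
The state is a dict: "time_s": time; "q": joint angles; "dq": joint speeds; "joint_efforts": joint torques, N m; "eef_pos": TCP position; "eef_rot": TCP orientation; "wrist_force": force on the tool from outside, world axes, zero at the start; "torque": the same for the moment, N m; "opening": opening from 0.0 (shut) to 1.0 (fully open); "grasp_force": force on a finger pad.
Only numpy, scipy, OpenCV 4.12 (cv2) and the standard library are available. Lean on these libraries where they do the work, as an engineer would, in place of code of your own. Each camera call takes 0.05 s, during which the arm holds its last target. There are 200 camera calls.

## Working session

There is one attempt and no reset: what is moved stays moved. The work goes in short steps, Python scripts to look and compute and a tool call to move; the robot and the scene stay as the last step left them, time stands still between calls to the robot, and variables do not carry over. Pictures are saved under pics/ and viewed, at most 10 in all, crops included, and the job is handed in when it is done.

Besides the shell and the picture viewer there is one more tool, called after "Emit:" as a command line: name --argument value ..., lists and objects as JSON in quotes. servo_tool: Moves the arm, as the interface text tells. Its arguments: {"type":"object","properties":{"series":{"type":"string"}},"required":["series"]}

```bash
mkdir -p pics; cat > h.py <<'E'
import numpy as np,cv2,pickle
from bench import ctrl
def snap(n,f):
    c=ctrl.camera(n);cv2.imwrite(f'pics/{f}.png',c['img'][:,:,::-1]);pickle.dump(c,open(f'{f}.pkl','wb'));return c
def ray(c,u,v):
    f=200/np.tan(np.radians(c['fovy'])/2)
    d=np.array([(u-c['cx'])/f,(v-c['cy'])/f]);s=d.copy()
    for _ in range(20): s=d/(1+c['k1']*(s@s))
    return np.array([s[0],s[1],1.])
def atz(c,u,v,z):
    T=np.array(c['extrinsics']);r=T[:3,:3]@ray(c,u,v);o=T[:3,3];return o+r*(z-o[2])/r[2]
def dep(c,u,v):
    T=np.array(c['extrinsics']);return T[:3,:3]@(ray(c,u,v)*c['z_map'][int(v),int(u)])+T[:3,3]
E
python3 - <<'E'
from h import *
c=snap('top','top1');snap('scene','sc1')
o=ctrl.get_obs();print({k:np.round(o[k],3) for k in o})
print(np.round(c['extrinsics'],3),c['fovy'],c['k1'])
E
```

```text
{'time_s': np.float64(0.1), 'q': array([-1.359,  0.181,  1.608,  0.   ,  1.354, -0.206]), 'dq': array([-0.002, -0.   , -0.002, -0.002, -0.001,  0.002]), 'joint_efforts': array([ 0.0000e+00, -4.4587e+01, -3.5224e+01, -0.0000e+00,  4.0000e-03,
       -0.0000e+00]), 'eef_pos': array([ 0.233, -0.525,  0.255]), 'eef_rot': array([-0.001,  0.978,  0.207,  0.   ]), 'wrist_force': array([ 0.059, -0.252, -0.349]), 'torque': array([ 0.034,  0.026, -0.01 ]), 'grasp_force': np.float64(0.0), 'opening': np.float64(1.002)}
[[-0.023 -0.987  0.162  0.378]
 [-1.     0.02  -0.021 -0.107]
 [ 0.018 -0.163 -0.987  1.054]
 [ 0.     0.     0.     1.   ]] 57.27955032771838 -0.04456833170742892
```

View pics/top1.png

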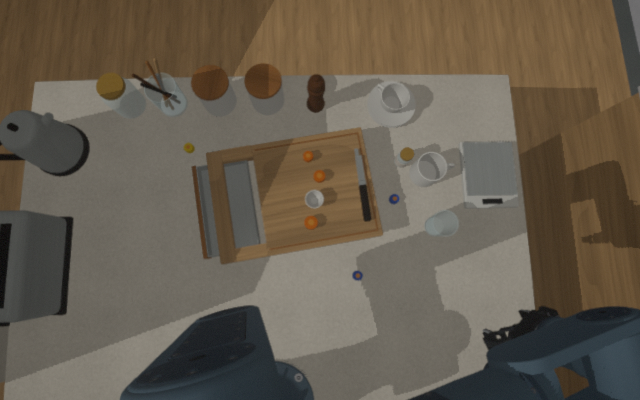

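View pics/sc1.png

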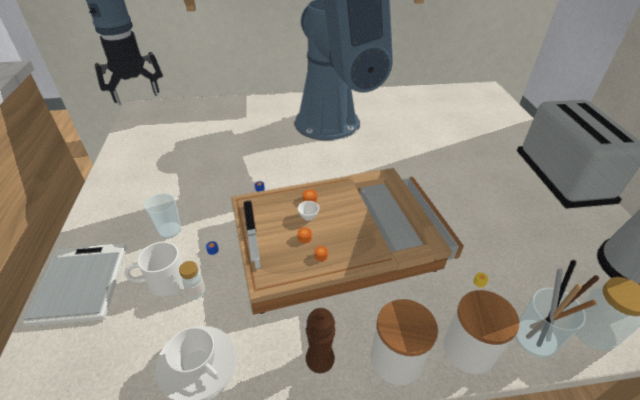

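The top view shows the board centred near (297,195), with its cut-out on the left (+y world) and the tray's front panel at about (203,212). The carrots are at (308,157), (320,176) and (311,223), the bowl is at (314,199) and the knife at about (363,185).

```bash
python3 - <<'E'
from h import *
im=cv2.imread('pics/top1.png')[120:270,185:390]
cv2.imwrite('pics/c1.png',cv2.resize(im,None,fx=3.9,fy=3.9,interpolation=cv2.INTER_CUBIC))
E
```

```text
(no output)
```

View pics/c1.png

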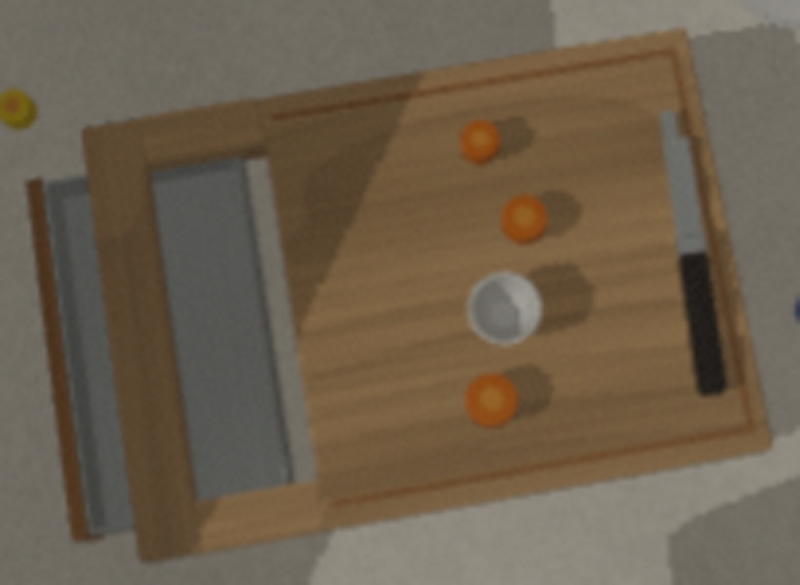

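The crop shows the board's top corners at about (85,128), (685,30), (770,442) and (140,560). The carrots are at (480,142), (525,218) and (491,400), the bowl's rim at (505,307), and the panel runs from (36,182) to (82,540).

```bash
python3 - <<'E'
from h import *
c=pickle.load(open('top1.pkl','rb'))
P=lambda p,z:atz(c,185+p[0]/3.9,120+p[1]/3.9,z)
own=np.array([[155,220],[155,-220],[-155,-220],[-155,220],[120,178],[-120,178],[-120,92],[120,92]])/1e3
px=[(85,128),(685,30),(770,442),(140,560),(150,167),(198,498),(315,480),(265,155)]
W=np.array([P(p,.075)[:2] for p in px])
a,b=own-own.mean(0),W-W.mean(0)
th=np.arctan2((a[:,0]*b[:,1]-a[:,1]*b[:,0]).sum(),(a*b).sum())
R=np.array([[np.cos(th),-np.sin(th)],[np.sin(th),np.cos(th)]])
t=W.mean(0)-R@own.mean(0)
print(t,np.degrees(th));print(np.round(((W-t)@R-own)*1e3))
np.savez('b.npz',R=R,t=t)
for n,p,z in [('small',(480,142),.095),('med',(525,218),.095),('large',(491,400),.095),('bowl',(505,307),.105),('panA',(36,182),.052),('panB',(82,540),.052),('knifeA',(668,112),.08),('knifeB',(712,392),.09)]:
    w=P(p,z);print(n,np.round(w*1e3),np.round((w[:2]-t)@R*1e3))
# sizes of orange blobs
h=cv2.cvtColor(c['img'],cv2.COLOR_RGB2HSV);m=cv2.inRange(h,(5,190,120),(18,255,255));m[:130]=0;m[270:]=0;m[:,:250]=0
n,l,s,ce=cv2.connectedComponentsWithStats(m)
for i in range(1,n):
  if s[i,4]>20:
    w=atz(c,*ce[i],.095);print(s[i],np.round(dep(c,*ce[i])*1e3),np.round((w[:2]-t)@R*1e3))
E
```

```text
[ 0.56152813 -0.06466663] 8.924688501020974
[[-0. -3.]
 [-2.  2.]
 [ 6.  3.]
 [ 3. -0.]
 [-2. -3.]
 [ 2. -3.]
 [ 1.  3.]
 [-7.  2.]]
small [ 659. -107.   95.] [ 90. -57.]
med [ 604. -137.   95.] [ 31. -78.]
large [ 479. -111.   95.] [-89. -33.]
bowl [ 541. -121.  105.] [-29. -53.]
panA [648. 214.  52.] [129. 262.]
panB [392. 175.  52.] [-131.  263.]
knifeA [ 683. -241.   80.] [  93. -193.]
knifeB [ 482. -261.   90.] [-109. -182.]
[304 151   9  10  72] [ 661. -106.   95.] [ 92. -56.]
[314 170  11  12  99] [ 605. -135.   95.] [ 32. -76.]
[305 216  12  13 113] [ 480. -110.   99.] [-87. -32.]
```

Board yaw is 8.9°, and the tray is about 42 mm out. First I move towards the tray front, turning the tool so that tool x is board +y and tool y is board +x.

Emit:
servo_tool --series "1 .33 -.33 0 0 0 -75;1 .33 -.33 0 0 0 -75;1 .33 -.33 0 0 0 -75;1 .33 -.33 0 0 0 -75;1 .33 -.33 0 0 0 -75;1 .33 -.33 0 0 0 -75;1 .33 -.33 0 0 0 -75;1 .33 -.33 0 0 0 -75;1 .33 -.33 0 0 0 -75;1 .33 -.33 0 0 0 -75;1 .33 -.33 0 0 0 -75;1 .33 -.33 0 0 0 -75"

```text
time_s: 1.1
eef_pos: [0.4017, -0.0848, 0.2561]
eef_rot: [-0.001, 0.647, 0.763, 0.001]
wrist_force: [0.2, 0.6, -1.0]
opening: 0.0
grasp_force: 0.0
```

```bash
cat >> h.py <<'E'
from scipy.spatial.transform import Rotation as Ro
def where():
    o=ctrl.get_obs();b=np.load('b.npz');w,x,y,z=o['eef_rot'];M=Ro.from_quat([x,y,z,w]).as_matrix()
    p=np.array(o['eef_pos']);own=(p[:2]-b['t'])@b['R']
    print('t',round(o['time_s'],2),'own',np.round(own*1e3),'z',round(p[2]*1e3),'F',np.round(o['wrist_force'],1),'tool in board\n',np.round(np.block([[b['R'],np.zeros((2,1))],[np.zeros((1,2)),1]]).T@M,3),'op',round(float(o['opening']),3))
    return p,M,b
def to(x,y,z):
    p,M,b=where();g=np.r_[b['t']+b['R']@[x,y],z];print('shift',np.round(M.T@(g-p),3))
E
python3 -c "
from h import *
to(0,.285,.256)"
```

```text
t 1.1 own [-161.    5.] z 256 F [ 0.2  0.6 -1. ] tool in board
 [[-0.008  1.     0.001]
 [ 1.     0.008  0.002]
 [ 0.002  0.001 -1.   ]] op 0.0
shift [0.279 0.163 0.001]
```

Emit:
servo_tool --series "1 .28 .16 0 0 0 0;1 .28 .16 0 0 0 0;1 .28 .16 0 0 0 0;1 .28 .16 0 0 0 0;1 .28 .16 0 0 0 0;1 .28 .16 0 0 0 0;1 .28 .16 0 0 0 0;1 .28 .16 0 0 0 0;1 .28 .16 0 0 0 0;1 .28 .16 0 0 0 0;1 .28 .16 0.02 0 0 0;1 .28 .16 0.04 0 0 0"

```text
time_s: 2.1
eef_pos: [0.5164, 0.2103, 0.2168]
eef_rot: [0.001, 0.65, 0.76, 0.001]
wrist_force: [-0.4, -0.5, 0.2]
opening: -0.0
grasp_force: 0.0
```

```bash
python3 -c "
from h import *
to(0,.295,.058)"
```

```text
t 2.1 own [ -2. 279.] z 217 F [-0.4 -0.5  0.2] tool in board
 [[ 0.001  1.     0.003]
 [ 1.    -0.001 -0.001]
 [-0.001  0.003 -1.   ]] op -0.0
shift [0.016 0.002 0.159]
```

Emit:
servo_tool --series "1 .02 0 .02 0 0 0;1 .02 0 .05 0 0 0;1 .02 0 .09 0 0 0;1 .02 0 .12 0 0 0;1 .02 0 .15 0 0 0;1 .02 0 .155 0 0 0;1 .02 0 .155 0 0 0;1 .02 0 .155 0 0 0"

```text
time_s: 2.77
eef_pos: [0.5133, 0.2304, 0.0624]
eef_rot: [0.0, 0.65, 0.76, 0.0]
wrist_force: [0.9, 0.0, 0.4]
opening: 0.007
grasp_force: 0.0
```

```bash
python3 - <<'E'
from h import *
to(0,.232,.058)
c=snap('scene','sc2')
im=c['img'][110:290,350:550,::-1]
cv2.imwrite('pics/c2.png',cv2.resize(im,None,fx=3.3,fy=3.3,interpolation=cv2.INTER_CUBIC))
E
```

```text
t 2.77 own [ -2. 299.] z 62 F [0.9 0.  0.4] tool in board
 [[ 0.001  1.     0.001]
 [ 1.    -0.001 -0.   ]
 [-0.     0.001 -1.   ]] op 0.007
shift [-0.067  0.002  0.004]
```

View pics/c2.png

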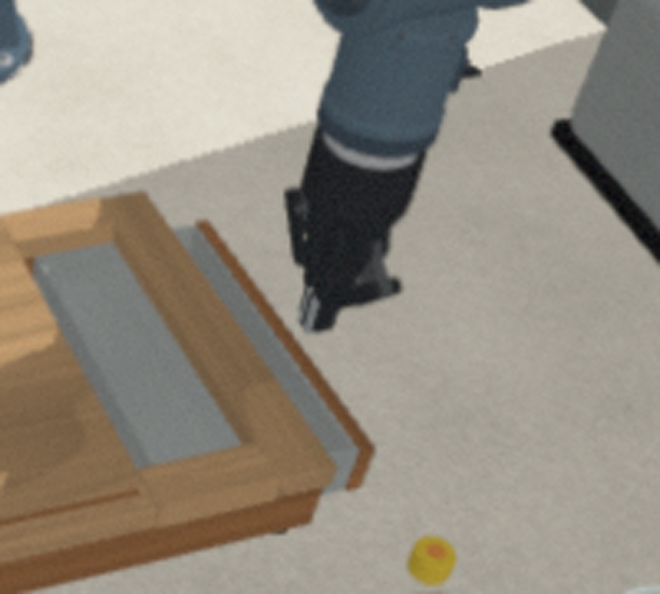

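The shut fingertips, at about (315,325), stand clear of the panel. I'll check the heights of the tips and of the part sticking out at (295,225).

```bash
python3 - <<'E'
from h import *
c=pickle.load(open('sc2.pkl','rb'));b=np.load('b.npz')
for p in [(295,195),(295,225),(296,255),(310,290),(312,318),(320,325),(395,288)]:
    w=dep(c,350+p[0]/3.3,110+p[1]/3.3);print(p,np.round((w[:2]-b['t'])@b['R']*1e3),round(w[2]*1e3))
E
```

```text
(295, 195) [-51. 291.] 130
(295, 225) [-39. 288.] 111
(296, 255) [-30. 290.] 89
(310, 290) [ -6. 292.] 73
(312, 318) [  7. 291.] 56
(320, 325) [ 11. 297.] 51
(395, 288) [ 60. 307.] 128
```

Emit:
servo_tool --series "1 -.01 0 .012 0 0 0;1 -.02 0 .012 0 0 0;1 -.025 0 .012 0 0 0;1 -.03 0 .012 0 0 0;1 -.035 0 .012 0 0 0;1 -.04 0 .012 0 0 0;1 -.045 0 .012 0 0 0;1 -.05 0 .012 0 0 0;1 -.055 0 .012 0 0 0;1 -.058 0 .012 0 0 0;1 -.060 0 .012 0 0 0;1 -.060 0 .012 0 0 0"

```text
time_s: 3.82
eef_pos: [0.522, 0.1714, 0.0493]
eef_rot: [0.0, 0.65, 0.76, -0.0]
wrist_force: [0.2, 0.2, 0.6]
opening: -0.003
grasp_force: 0.0
```

Emit:
servo_tool --series "1 -.002 0 0 0 0 0;1 -.004 0 0 0 0 0;1 -.006 0 0 0 0 0;1 -.006 0 0 0 0 0"

```text
time_s: 4.15
eef_pos: [0.5227, 0.1662, 0.0493]
eef_rot: [-0.0, 0.65, 0.76, 0.0]
wrist_force: [-0.2, 3.3, 0.1]
opening: -0.001
grasp_force: 0.0
```

```bash
python3 -c "
from h import *
to(0,.231,.05)"
```

```text
t 4.15 own [ -3. 234.] z 49 F [-0.2  3.3  0.1] tool in board
 [[-0.     1.     0.   ]
 [ 1.     0.     0.001]
 [ 0.001  0.    -1.   ]] op -0.001
shift [-0.003  0.003 -0.001]
```

Emit:
servo_tool --series "1 -.001 0 0 0 0 0;1 -.002 0 0 0 0 0;1 -.003 0 0 0 0 0;1 -.003 0 0 0 0 0"

```text
time_s: 4.48
eef_pos: [0.5227, 0.1661, 0.0493]
eef_rot: [-0.002, 0.65, 0.76, 0.002]
wrist_force: [-0.5, 18.8, 0.3]
opening: -0.002
grasp_force: 0.0
```

Emit:
servo_tool --series "1 -.001 0 0 0 0 0;1 -.002 0 0 0 0 0;1 -.003 0 0 0 0 0;1 -.003 0 0 0 0 0"

```text
time_s: 4.82
eef_pos: [0.5227, 0.1661, 0.0494]
eef_rot: [-0.003, 0.65, 0.76, 0.003]
wrist_force: [-2.1, 32.6, 0.9]
opening: 0.001
grasp_force: 0.0
```

```bash
python3 - <<'E'
from h import *
where();c=snap('top','top2')
im=c['img'][120:270,185:390,::-1]
cv2.imwrite('pics/c3.png',cv2.resize(im,None,fx=3.9,fy=3.9,interpolation=cv2.INTER_CUBIC))
E
```

```text
t 4.82 own [ -3. 234.] z 49 F [-2.1 32.6  0.9] tool in board
 [[-0.     1.     0.001]
 [ 1.     0.     0.009]
 [ 0.009  0.001 -1.   ]] op 0.001
```

View pics/c3.png

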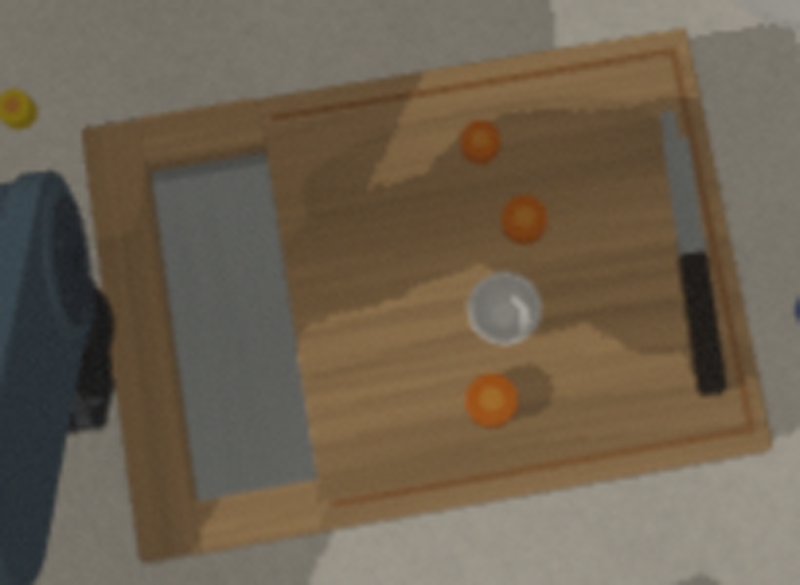

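The tray is home: the force rose at a firm stop, and no gap shows at the cut-out's left edge (150,170)–(198,498). Next I back off, lift, and go behind the large piece with a finger gap of about 20 mm.

Emit:
servo_tool --series "1 .02 0 0 0 0 0;1 .02 0 -.03 0 0 0;1 .02 0 -.07 0 0 0;1 .02 0 -.11 0 0 0;.53 -.02 -.01 -.13 0 0 0;.53 -.06 -.02 -.13 0 0 0;.53 -.10 -.04 -.13 0 0 0;.53 -.14 -.06 -.13 0 0 0;.53 -.18 -.08 -.13 0 0 0;.53 -.22 -.085 -.13 0 0 0;.53 -.26 -.085 -.13 0 0 0;.53 -.30 -.085 -.13 0 0 0"

```text
time_s: 5.87
eef_pos: [0.4843, -0.1447, 0.1795]
eef_rot: [0.0, 0.65, 0.76, -0.0]
wrist_force: [0.3, 0.5, 0.7]
opening: 0.236
grasp_force: 0.0
```

Emit:
servo_tool --series ".53 -.013 0 0 0 0 0;.53 -.013 0 0 0 0 0;.53 -.013 0 0 0 0 0"

```text
time_s: 6.12
eef_pos: [0.4868, -0.1557, 0.1789]
eef_rot: [-0.001, 0.651, 0.759, -0.0]
wrist_force: [-0.3, 0.8, 0.5]
opening: 0.234
grasp_force: 0.0
```

```bash
python3 -c "
from h import *
to(-.088,-.085,.110)"
```

```text
t 6.12 own [-88. -78.] z 179 F [-0.3  0.8  0.5] tool in board
 [[ 0.002  1.    -0.001]
 [ 1.    -0.002  0.001]
 [ 0.001 -0.001 -1.   ]] op 0.234
shift [-0.007 -0.     0.069]
```

Emit:
servo_tool --series ".53 -.010 0 0 0 0 0;.53 -.010 0 .02 0 0 0;.53 -.010 0 .04 0 0 0;.53 -.010 0 .055 0 0 0;.53 -.010 0 .065 0 0 0;.53 -.010 0 .068 0 0 0;.53 -.010 0 .068 0 0 0"

```text
time_s: 6.7
eef_pos: [0.4885, -0.1643, 0.1106]
eef_rot: [-0.001, 0.649, 0.76, -0.0]
wrist_force: [-0.2, -0.9, 0.0]
opening: 0.236
grasp_force: 0.0
```

```bash
python3 - <<'E'
from h import *
where();c=snap('scene','sc3')
im=c['img'][130:310,220:420,::-1]
cv2.imwrite('pics/c4.png',cv2.resize(im,None,fx=3.3,fy=3.3,interpolation=cv2.INTER_CUBIC))
E
```

```text
t 6.7 own [-88. -87.] z 111 F [-0.2 -0.9  0. ] tool in board
 [[-0.002  1.    -0.001]
 [ 1.     0.002  0.001]
 [ 0.001 -0.001 -1.   ]] op 0.236
```

View pics/c4.png

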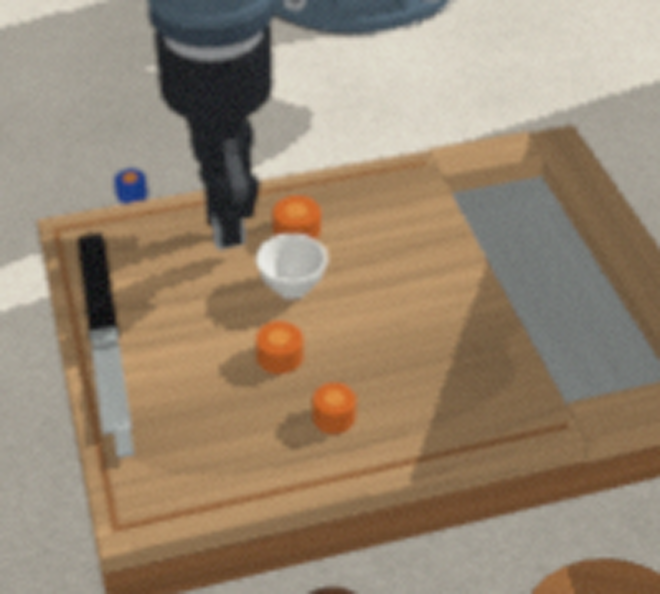

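The fingers at (228,240) are behind the large piece (296,218) and clear of the bowl at (292,265). I lower 5 mm and push.

Emit:
servo_tool --series ".53 .004 0 .004 0 0 0;.53 .010 0 .005 0 0 0;.53 .015 0 .005 0 0 0;.53 .019 0 .005 0 0 0;.53 .022 0 .005 0 0 0;.53 .025 0 .005 0 0 0;.53 .028 0 .005 0 0 0;.53 .032 0 .005 0 0 0;.53 .037 0 .005 0 0 0;.53 .043 0 .005 0 0 0;.53 .050 0 .005 0 0 0;.53 .057 0 .005 0 0 0"

```text
time_s: 7.75
eef_pos: [0.4799, -0.1083, 0.1063]
eef_rot: [-0.0, 0.65, 0.76, 0.0]
wrist_force: [-0.7, -0.6, -0.0]
opening: 0.238
grasp_force: 0.1
```

```bash
cat >> h.py <<'E'
def blobs(f):
    c=snap('top',f);b=np.load('b.npz');where()
    h=cv2.cvtColor(c['img'],cv2.COLOR_RGB2HSV);m=cv2.inRange(h,(5,190,80),(18,255,255));m[:130]=0;m[270:]=0;m[:,:210]=0
    n,l,s,ce=cv2.connectedComponentsWithStats(m)
    for i in range(1,n):
        if s[i,4]>15:
            w=atz(c,*ce[i],.095);v=dep(c,*ce[i]);print(s[i],'own',np.round((w[:2]-b['t'])@b['R']*1e3),'zdepth',round(v[2]*1e3),np.round((v[:2]-b['t'])@b['R']*1e3))
E
python3 -c "
from h import *
blobs('top3')"
```

```text
t 7.8 own [-88. -29.] z 106 F [ 0.2  1.2 -0.5] tool in board
 [[-0.001  1.    -0.001]
 [ 1.     0.001  0.001]
 [ 0.001 -0.001 -1.   ]] op 0.235
[304 151   9  11  77] own [ 92. -56.] zdepth 95 [ 92. -56.]
[314 170  11  12  99] own [ 32. -76.] zdepth 97 [ 32. -76.]
```

Emit:
servo_tool --series ".53 .006 0 0 0 0 0;.53 .013 0 0 0 0 0;.53 .021 0 0 0 0 0;.53 .029 0 0 0 0 0;.53 .037 0 0 0 0 0;.53 .045 0 0 0 0 0;.53 .053 0 0 0 0 0;.53 .061 0 0 0 0 0;.53 .069 0 0 0 0 0;.53 .077 0 0 0 0 0;.53 .085 0 0 0 0 0;.53 .093 0 0 0 0 0"

```text
time_s: 8.8
eef_pos: [0.4654, -0.0163, 0.1063]
eef_rot: [0.0, 0.65, 0.76, 0.0]
wrist_force: [0.4, 0.2, -0.0]
opening: 0.238
grasp_force: 0.1
```

Emit:
servo_tool --series ".53 .008 0 0 0 0 0;.53 .016 0 0 0 0 0;.53 .024 0 0 0 0 0;.53 .030 0 0 0 0 0;.53 .030 0 0 0 0 0;.53 .010 0 0 0 0 0;.53 -.020 0 -.01 0 0 0;.53 -.060 0 -.05 0 0 0;.53 -.10 0 -.085 0 0 0;.53 -.13 0 -.085 0 0 0"

```text
time_s: 9.63
eef_pos: [0.4853, -0.1365, 0.1908]
eef_rot: [0.002, 0.649, 0.761, 0.001]
wrist_force: [1.9, -1.4, 0.9]
opening: 0.237
grasp_force: 0.0
```

```bash
python3 -c "
from h import *
blobs('top4')
to(.036,-.122,.185)"
```

```text
t 9.68 own [-85. -68.] z 194 F [ 1.8 -5.8  2.8] tool in board
 [[ 0.002  1.     0.008]
 [ 1.    -0.002 -0.01 ]
 [-0.01   0.008 -1.   ]] op 0.232
t 9.68 own [-85. -68.] z 194 F [ 1.8 -5.8  2.8] tool in board
 [[ 0.002  1.     0.008]
 [ 1.    -0.002 -0.01 ]
 [-0.01   0.008 -1.   ]] op 0.232
shift [-0.054  0.121  0.01 ]
```

Emit:
servo_tool --series ".53 -.02 .03 0 0 0 0;.53 -.055 .06 0 0 0 0;.53 -.055 .09 0 0 0 0;.53 -.055 .122 0 0 0 0;.53 -.055 .122 0 0 0 0;.53 -.055 .122 0 0 0 0"

```text
time_s: 10.18
eef_pos: [0.6138, -0.1705, 0.1863]
eef_rot: [-0.001, 0.65, 0.76, -0.0]
wrist_force: [-0.3, 0.5, 0.2]
opening: 0.237
grasp_force: 0.0
```

```bash
python3 - <<'E'
from h import *
blobs('top5');where();c=snap('scene','sc5')
im=c['img'][130:310,220:460,::-1]
cv2.imwrite('pics/c5.png',cv2.resize(im,None,fx=3.2,fy=3.2,interpolation=cv2.INTER_CUBIC))
E
```

```text
t 10.23 own [  34. -112.] z 186 F [-0.1  0.1 -1. ] tool in board
 [[-0.001  1.    -0.002]
 [ 1.     0.001  0.001]
 [ 0.001 -0.002 -1.   ]] op 0.234
[304 151   9  11  76] own [ 92. -56.] zdepth 102 [ 90. -56.]
t 10.23 own [  34. -112.] z 186 F [-0.1  0.1 -1. ] tool in board
 [[-0.001  1.    -0.002]
 [ 1.     0.001  0.001]
 [ 0.001 -0.002 -1.   ]] op 0.234
```

View pics/c5.png

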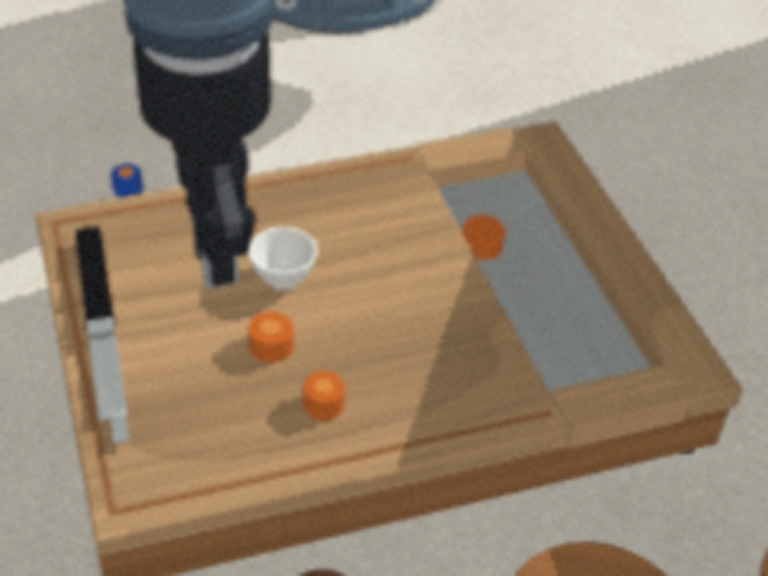

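The large piece lies in the tray at (483,237), and the medium (271,335) and small (323,395) pieces are unmoved. Now the medium piece.

Emit:
servo_tool --series ".53 -.006 .002 0.02 0 0 0;.53 -.006 .002 .04 0 0 0;.53 -.006 .002 .06 0 0 0;.53 -.006 .002 .073 0 0 0;.53 -.006 .002 .080 0 0 0;.53 -.002 .002 .080 0 0 0;.53 .003 .002 .080 0 0 0;.53 .007 .002 .080 0 0 0;.53 .010 .002 .080 0 0 0;.53 .013 .002 .080 0 0 0;.53 .016 .002 .080 0 0 0;.53 .019 .002 .080 0 0 0"

```text
time_s: 11.28
eef_pos: [0.6125, -0.1514, 0.1082]
eef_rot: [0.0, 0.65, 0.76, 0.0]
wrist_force: [0.2, -0.8, 0.2]
opening: 0.237
grasp_force: 0.1
```

Emit:
servo_tool --series ".53 .005 0 0 0 0 0;.53 .011 0 0 0 0 0;.53 .018 0 0 0 0 0;.53 .026 0 0 0 0 0;.53 .034 0 0 0 0 0;.53 .042 0 0 0 0 0;.53 .050 0 0 0 0 0;.53 .058 0 0 0 0 0;.53 .066 0 0 0 0 0;.53 .074 0 0 0 0 0;.53 .082 0 0 0 0 0;.53 .090 0 0 0 0 0"

```text
time_s: 12.28
eef_pos: [0.5981, -0.0619, 0.1076]
eef_rot: [-0.0, 0.65, 0.76, 0.0]
wrist_force: [-0.4, 0.2, -0.7]
opening: 0.239
grasp_force: 0.1
```

Emit:
servo_tool --series ".53 .008 0 0 0 0 0;.53 .016 0 0 0 0 0;.53 .024 0 0 0 0 0;.53 .032 0 0 0 0 0;.53 .040 0 0 0 0 0;.53 .048 0 0 0 0 0;.53 .056 0 0 0 0 0;.53 .064 0 0 0 0 0;.53 .072 0 0 0 0 0;.53 .080 0 0 0 0 0;.53 .088 0 0 0 0 0;.53 .096 0 0 0 0 0"

```text
time_s: 13.28
eef_pos: [0.5832, 0.0329, 0.1076]
eef_rot: [-0.0, 0.65, 0.76, 0.0]
wrist_force: [0.7, 0.2, -0.4]
opening: 0.238
grasp_force: 0.0
```

```bash
python3 -c "
from h import *
where()"
```

```text
t 13.28 own [37. 93.] z 108 F [ 0.7  0.2 -0.4] tool in board
 [[-0.  1.  0.]
 [ 1.  0.  0.]
 [ 0.  0. -1.]] op 0.238
```

Emit:
servo_tool --series ".53 -.01 0 0 0 0 0;.53 -.02 0 -.03 0 0 0;.53 -.04 .01 -.06 0 0 0;.53 -.08 .03 -.08 0 0 0;.53 -.115 .04 -.08 0 0 0;.53 -.15 .054 -.08 0 0 0;.53 -.185 .054 -.08 0 0 0;.53 -.195 .054 -.08 0 0 0;.53 -.195 .054 -.08 0 0 0;.53 -.195 .054 -.08 0 0 0"

```text
time_s: 14.12
eef_pos: [0.6664, -0.1524, 0.187]
eef_rot: [-0.001, 0.65, 0.76, 0.0]
wrist_force: [-0.1, -0.7, 0.8]
opening: 0.235
grasp_force: 0.0
```

```bash
python3 - <<'E'
from h import *
where();c=snap('scene','sc6')
im=c['img'][130:310,220:460,::-1]
cv2.imwrite('pics/c6.png',cv2.resize(im,None,fx=3.2,fy=3.2,interpolation=cv2.INTER_CUBIC))
E
```

```text
t 14.12 own [  90. -103.] z 187 F [-0.1 -0.7  0.8] tool in board
 [[ 0.001  1.    -0.001]
 [ 1.    -0.001  0.001]
 [ 0.001 -0.001 -1.   ]] op 0.235
```

View pics/c6.png

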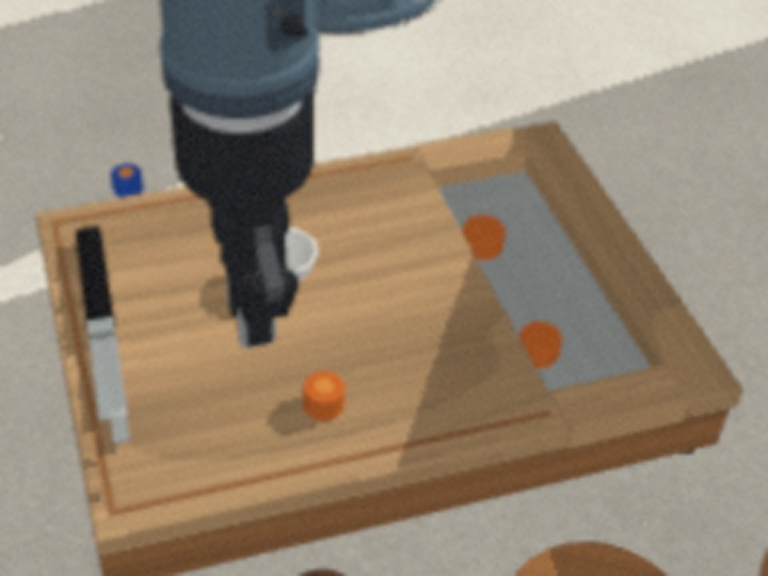

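Two pieces are in the tray, at (483,237) and (541,343). Now the small piece.

Emit:
servo_tool --series ".53 0 .001 0.02 0 0 0;.53 0 .001 .04 0 0 0;.53 0 .001 .06 0 0 0;.53 0 .001 .073 0 0 0;.53 0 .001 .080 0 0 0;.53 .004 .001 .080 0 0 0;.53 .009 .001 .080 0 0 0;.53 .013 .001 .080 0 0 0;.53 .016 .001 .080 0 0 0;.53 .019 .001 .080 0 0 0;.53 .022 .001 .080 0 0 0;.53 .025 .001 .080 0 0 0"

```text
time_s: 15.17
eef_pos: [0.6643, -0.1271, 0.1082]
eef_rot: [0.0, 0.65, 0.76, 0.0]
wrist_force: [-0.1, -1.0, 0.2]
opening: 0.231
grasp_force: 0.0
```

Emit:
servo_tool --series ".53 .004 0 0 0 0 0;.53 .009 0 0 0 0 0;.53 .015 0 0 0 0 0;.53 .022 0 0 0 0 0;.53 .030 0 0 0 0 0;.53 .038 0 0 0 0 0;.53 .046 0 0 0 0 0;.53 .054 0 0 0 0 0;.53 .062 0 0 0 0 0;.53 .070 0 0 0 0 0;.53 .078 0 0 0 0 0;.53 .086 0 0 0 0 0"

```text
time_s: 16.17
eef_pos: [0.6506, -0.0414, 0.1076]
eef_rot: [-0.0, 0.65, 0.76, 0.0]
wrist_force: [0.3, -0.5, 1.1]
opening: 0.238
grasp_force: 0.1
```

Emit:
servo_tool --series ".53 .008 0 0 0 0 0;.53 .016 0 0 0 0 0;.53 .024 0 0 0 0 0;.53 .032 0 0 0 0 0;.53 .040 0 0 0 0 0;.53 .048 0 0 0 0 0;.53 .056 0 0 0 0 0;.53 .064 0 0 0 0 0;.53 .072 0 0 0 0 0;.53 .080 0 0 0 0 0;.53 .086 0 0 0 0 0;.53 .086 0 0 0 0 0"

```text
time_s: 17.17
eef_pos: [0.637, 0.0441, 0.1076]
eef_rot: [-0.0, 0.649, 0.76, 0.0]
wrist_force: [-0.1, -0.4, 0.5]
opening: 0.236
grasp_force: 0.0
```

Emit:
servo_tool --series ".53 -.01 0 0 0 0 0;.53 -.02 0 -.03 0 0 0;.53 -.04 0 -.06 0 0 0;.53 -.08 0 -.08 0 0 0;.53 -.12 0 -.1 0 0 0;.53 -.15 0 -.1 0 0 0;.53 -.15 0 -.1 0 0 0;.53 -.15 0 -.1 0 0 0;.53 -.15 0 -.1 0 0 0"

```text
time_s: 17.92
eef_pos: [0.6602, -0.1064, 0.207]
eef_rot: [-0.001, 0.65, 0.76, -0.0]
wrist_force: [0.2, -0.2, -0.3]
opening: 0.235
grasp_force: 0.0
```

```bash
python3 - <<'E'
from h import *
where();blobs('top7');c=snap('scene','sc7')
im=c['img'][100:310,190:460,::-1]
cv2.imwrite('pics/c7.png',cv2.resize(im,None,fx=2.8,fy=2.8,interpolation=cv2.INTER_CUBIC))
E
```

```text
t 17.92 own [ 91. -57.] z 207 F [ 0.2 -0.2 -0.3] tool in board
 [[ 0.001  1.    -0.001]
 [ 1.    -0.001  0.001]
 [ 0.001 -0.001 -1.   ]] op 0.235
t 17.97 own [ 91. -56.] z 207 F [ 0.   0.8 -0.3] tool in board
 [[ 0.     1.    -0.001]
 [ 1.    -0.     0.001]
 [ 0.001 -0.001 -1.   ]] op 0.236
```

View pics/c7.png

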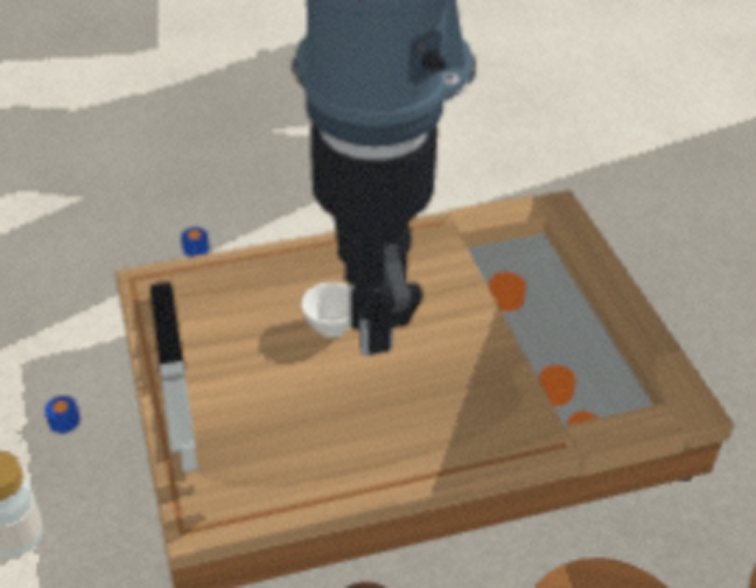

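All three pieces show in the tray opening, at (507,291), (558,385) and (583,417, partly hidden by the edge). I'll check their depths before handing in.

```bash
python3 - <<'E'
from h import *
c=pickle.load(open('sc7.pkl','rb'));b=np.load('b.npz')
ok=True
for p in [(507,288),(558,382),(583,418),(540,330)]:
    w=dep(c,190+p[0]/2.8,100+p[1]/2.8);print(p,np.round((w[:2]-b['t'])@b['R']*1e3),round(w[2]*1e3));ok&=w[2]<.055
if ok: print(ctrl.hand_in())
E
```

```text
(507, 288) [-81. 132.] 30
(558, 382) [ 43. 130.] 31
(583, 418) [ 86. 133.] 31
(540, 330) [-38. 149.] 11
the job is handed in; nothing more can be done
None
```

The tray is fully home and all three carrot pieces lie on its floor; the bowl and knife look unmoved, and I handed the job in at about 18 s of the 61 s allowed (it returned no verdict).

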